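Set out 100 mm from the stop rail with the tape measure

TASK

Take the tape measure, hook its end over the left-hand edge of the aluminium stop rail (the edge facing the robot's left, the blade lying across the rail), and draw the case back to the right, square to the rail, until about 100 mm of blade shows between case and hook. With the case standing on the bench, push the lock on its top fully down so the tape stays at that length, still hooked.

Things in the scene. Friction and masses are not known exactly. Their poses are not given: they have to be found in the camera images.
- tape_mid (a point): Tape measure: loose grey round-topped case standing on its flat base, 88 long (x), 40 thick (y, flat sides), 65 mm high, 0.35-0.5 kg. Point: case centre, 32.5 mm above its base; x points out of the blade's end, z up. Set down, it stays put against its spring. The smaller grey case with a metal tube on top and no blade is a solder dispenser, not this.
- hook (a point): Steel hook, 24 wide, 3 thick, at the end of the tape's white blade; hangs to 5 mm above case base level; blade's underside at 17.5 mm. Point: hook's inner face, 10 mm above base level, axes as case. 89 mm ahead of tape_mid rolled in (45 mm of blade shows), 144 mm when 100 mm shows; 164 at most. Only a weak spring (1.0 to 1.3 N) pulls it in.
- lock (a joint): The tape's lock: black block 18 x 20 mm on top of the case, its centre 22 mm ahead of tape_mid (+x, blade side); its top is 75 mm above the base when up. 0 = up (free), 0.006 m = fully down (locked: the blade is held). It slides straight down, needs 4 to 10 N, stays where it is left.
- edge (a point): Aluminium stop rail fixed on the bench, 200 long, 18 wide, 15 mm high. Point: middle of its left-hand top edge, 15 mm above the bench. x runs along the rail; y is level, square to the rail, away from it to the robot's left; the rail fills y = -18 to 0 mm. The hook goes behind this edge (+y side), the case stands on the -y side.

How it is judged (in metres and radians):
On the way, in this order (a step that is already met when the one before it is completed fails the run):
1. the hook hangs behind the rail's left-hand edge, below its top, with the lock still up (y of hook in the frame of edge between -0.003 and 0.04 m and y of tape_mid in the frame of edge below -0.04 m and x of hook in the frame of edge between -0.1 and 0.1 m and z of hook in the frame of edge below 0 m and value of joint lock below 0.002 m), for 0.1 s.
2. the blade is drawn out against its spring to about 100 mm (85 to 115 mm), the hook against the edge and the lock still up (horizontal distance between hook and tape_mid between 0.129 and 0.159 m and y of hook in the frame of edge between -0.005 and 0.012 m and value of joint lock below 0.002 m), for 0.2 s.
At the end, for the whole second after the job is handed in: The lock is down (more than 4.5 of its 6 mm), 85 to 115 mm of blade shows, the hook hangs behind the rail's left-hand edge within 12 mm of it and below its top, the case stands upright on the bench on the rail's right-hand side, square to the rail within 15 degrees (value of joint lock above 0.0045 m and horizontal distance between hook and tape_mid between 0.129 and 0.159 m and y of hook in the frame of edge between -0.005 and 0.012 m and x of hook in the frame of edge between -0.1 and 0.1 m and z of hook in the frame of edge below 0 m and y of tape_mid in the frame of edge below -0.1 m and angle between the x axis of tape_mid and the y axis of edge, either way round below 0.26 rad and height (world z) of tape_mid below 0.038 m and angle between tape_mid's own z axis and vertical below 0.1 rad); the robot touches nothing.
It also fails if it takes over 46 s, if anything falls off the work surface, if the arm or the gripper's body presses on something with over 40 N, if the wrist force passes 120 N, or if a joint passes its speed limit or range.

ROBOT

A 6-joint arm with a two-finger parallel gripper is mounted at the origin on the work surface. World frame = base frame: x ahead of the robot, y to its left, z up, the work surface at z = 0. Lengths are in m, angles in degrees, forces in N, time in s.
With the tool pointing down it reaches from about 0.325 to 0.85 m from the base axis. Payload 15.5 kg.
Tool frame: the origin (TCP) lies midway between the tips of the shut fingers; the grasp point (between the pads) lies 19 mm behind it; z points along the fingers, y is the line along which they close (so a half turn about z gives the same grasp; the last joint's range is limited). The gripper opens to 91 mm and grips with 3 to 60 N. Pads are 32 mm wide; open, the fingers measure 118 mm over their backs; the gripper's body (76 mm by 178 mm) begins 60 mm behind the grasp point.
Start: joints at [68.841, 28.281, 77.091, -0, 74.628, -5.472], TCP at [0.169, 0.602, 0.214] pointing down, gripper open.
Joint ranges: [-166.48, 166.48], [-47.26, 123.95], [12.59, 153.08], [-70.14, 250.14], [6.76, 159.57], [-176.63, 176.63]. Speed limits (degrees/s): [108.29, 108.29, 147.25, 172.46, 172.46, 172.46].

INTERFACE

Orientations are given as a 3x3 rotation matrix whose columns are the frame's x, y, z axes.
In Python, from bench import ctrl gives the robot as it stands. The module is installed in compiled form; this text tells all that it offers. Calls block until the motion is done:
- ctrl.goto(position, orientation): joint-space move of the TCP to a pose.
- ctrl.move_l(position, vel=0.15, ori=None, contact_N=None): straight line of the TCP; ori=None keeps the orientation; vel is the mean speed in m/s. With contact_N (N) it stops when the force on the tool has changed by that much, and returns True; else False.
- ctrl.movej(angles): joint-space move.
- ctrl.command_gripper(opening): opening from 0.0 (shut) to 1.0 (fully open); the grip force is fixed at half the most; returns when the fingers have stopped.
- ctrl.sleep(seconds).
- ctrl.ik(position, orientation): joint angles nearest the present ones, or None.
- ctrl.read_camera(name): name is "scene" or "top" or "wrist"; returns the picture (384x512x3 uint8, blue, green, red); there is no depth.
- ctrl.camera_params(name): a dict with "fx", "fy", "cx", "cy" (pixels), "pose" (4x4, takes a point from camera to world coordinates); the wrist camera has in their place "T_tool_cam" (4x4, takes a point from camera to tool coordinates, whose origin is the TCP and whose axes are the flange's). Camera axes: x right, y up, looking along -z (the intrinsics and any distortion apply to the point x, -y, -z); pixel columns grow to the right and rows downward; lengths in m; the calibration is good to about 2 mm. A picture is of the moment at which its call begins: read the wrist's pose just before it. camera_params takes no time and is no camera call.
A pose or a line that the arm cannot do raises ctrl.MotionError and nothing moves.
- ctrl.sign_off(): hands the job in; it is judged then, once.
Readings, each from a call of its own:
- ctrl.current_t(): time.
- ctrl.current_q(): joint angles.
- ctrl.current_dq(): joint speeds.
- ctrl.current_effort(): joint torques, N m.
- ctrl.current_tool_pos(): TCP position.
- ctrl.current_eef_rot(): TCP orientation.
- ctrl.current_contact_force(): force on the tool from outside, world axes, zero at the start.
- ctrl.current_wrist_torque(): the same for the moment, N m.
- ctrl.current_grip_width(): opening from 0.0 (shut) to 1.0 (fully open).
- ctrl.current_grasp_force(): force on a finger pad.
Only numpy, scipy, OpenCV 4.12 (cv2) and the standard library are available. Lean on these libraries where they do the work, as an engineer would, in place of code of your own. Each camera call takes 0.05 s, during which the arm holds its last target. There are 200 camera calls.

## Working session

There is one attempt and no reset: what is moved stays moved. The work goes in short steps, each a Python script; the robot and the scene stay as the last script left them, time stands still between calls to the robot, and variables do not carry over. Pictures are saved under pics/ and viewed, at most 10 in all, crops included, and the job is handed in when it is done.

```bash
mkdir -p pics; python3 - <<'E'
from bench import ctrl
import cv2,numpy as np
a=ctrl.read_camera("scene");b=ctrl.read_camera("top")
cv2.imwrite("pics/scene.png",a);cv2.imwrite("pics/top.png",b)
for n in("scene","top","wrist"):print(n,ctrl.camera_params(n))
print(ctrl.current_t(),ctrl.current_eef_rot())
E
```

```text
scene {'fx': 380.5816983199083, 'fy': 380.5816983199083, 'cx': 253.35657487335072, 'cy': 191.43626728506652, 'pose': array([[ 0.40599992, -0.68060808,  0.60986613,  0.96164207],
       [ 0.91383411,  0.2961905 , -0.27781004, -0.22480156],
       [ 0.0084432 ,  0.67010733,  0.7422162 ,  0.55876412],
       [ 0.        ,  0.        ,  0.        ,  1.        ]])}
top {'fx': 399.48701888776276, 'fy': 399.48701888776276, 'cx': 255.91850081236217, 'cy': 192.75532302360534, 'pose': array([[-0.01367399,  0.9822621 , -0.18701388,  0.39757675],
       [-0.99957539, -0.0086154 ,  0.02783537, -0.04195581],
       [ 0.02573043,  0.18731509,  0.98196283,  0.8578824 ],
       [ 0.        ,  0.        ,  0.        ,  1.        ]])}
wrist {'fx': 267.7448504874127, 'fy': 267.7448504874127, 'cx': 259.35232189866315, 'cy': 193.3433405205257, 'T_tool_cam': array([[ 6.02797881e-04,  9.61884569e-01,  2.73455139e-01,
         7.69432675e-02],
       [ 9.99998424e-01, -1.23206371e-04, -1.77099112e-03,
         6.18418916e-04],
       [-1.66979762e-03,  2.73455776e-01, -9.61883127e-01,
        -1.70424515e-01],
       [ 0.00000000e+00,  0.00000000e+00,  0.00000000e+00,
         1.00000000e+00]])}
0.1 [[-9.62752448e-01  2.70384103e-01 -4.01400984e-04]
 [ 2.70384380e-01  9.62751892e-01 -1.03963330e-03]
 [ 1.05349240e-04 -1.10944206e-03 -9.99999379e-01]]
```

View pics/scene.png

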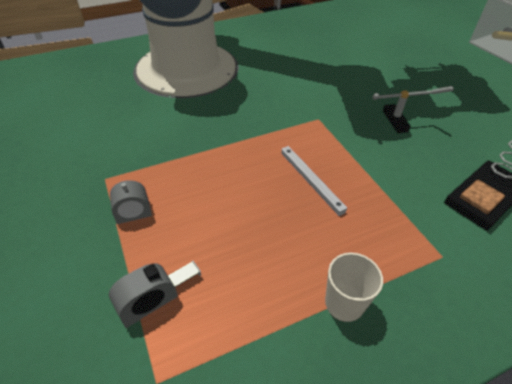

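View pics/top.png

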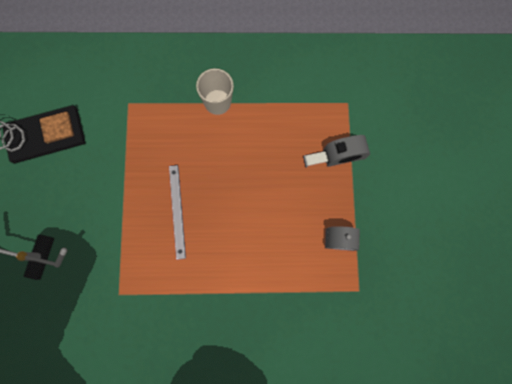

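The scene shows the tape with its blade pointing left (+y): in the top view the lock is at about (341,147), the white blade at (305–328,159), and the rail between (174,168) and (180,257). The grey solder dispenser is at (341,238). Next I'll measure these by ray casting.

```bash
cat > h.py <<'E'
from bench import ctrl
import cv2,numpy as np
def cam(n):
    p=ctrl.camera_params(n)
    if n=="wrist":
        T=np.eye(4);T[:3,:3]=ctrl.current_eef_rot();T[:3,3]=ctrl.current_tool_pos();p["pose"]=T@p["T_tool_cam"]
    return p,ctrl.read_camera(n)
def cast(p,uv,z):
    uv=np.atleast_2d(uv).astype(float)
    d=np.c_[(uv[:,0]-p["cx"])/p["fx"],-(uv[:,1]-p["cy"])/p["fy"],-np.ones(len(uv))]@p["pose"][:3,:3].T
    o=p["pose"][:3,3];return o+d*((z-o[2])/d[:,2])[:,None]
def blobs(m,amin=60):
    m=cv2.morphologyEx(m.astype(np.uint8)*255,cv2.MORPH_OPEN,np.ones((2,2)))
    cs,_=cv2.findContours(m,cv2.RETR_EXTERNAL,cv2.CHAIN_APPROX_NONE)
    return [c for c in cs if cv2.contourArea(c)>amin]
def rect(p,c,z):
    """contour -> world min-area rect at height z: centre, (long,short), unit long axis"""
    w=cast(p,c[:,0,:],z)[:,:2]
    (cx,cy),(a,b),t=cv2.minAreaRect((w*1000).astype(np.float32))
    t=np.radians(t if a>=b else t+90)
    return np.array([cx,cy])/1000,np.array([max(a,b),min(a,b)])/1000,np.array([np.cos(t),np.sin(t)])
def R(yaxis):
    y=np.r_[yaxis/np.linalg.norm(yaxis),0];z=np.array([0,0,-1.]);return np.c_[np.cross(y,z),y,z]
E
python3 - <<'E'
from h import *
p,im=cam("top")
hsv=cv2.cvtColor(im,cv2.COLOR_BGR2HSV)
m=(hsv[...,1]<70)&(hsv[...,2]>110);m[:50]=0
for c in blobs(m):
    x=cv2.boundingRect(c);print("light",x,*[np.round(v,4) for v in rect(p,c,.0165)])
m=(hsv[...,2]<45);
for c in blobs(m,30):
    x=cv2.boundingRect(c)
    if x[0]>250 and x[2]<60: print("dark",x,*[np.round(v,4) for v in rect(p,c,.075)])
m=(hsv[...,1]<70)&(hsv[...,2]<=110);m[:50]=0
for c in blobs(m):
    x=cv2.boundingRect(c);print("grey",x,*[np.round(v,4) for v in rect(p,c,.065)])
E
```

```text
light (170, 166, 17, 94) [0.5183 0.1001] [0.2    0.0194] [0.9948 0.1022]
light (306, 153, 23, 14) [ 0.6321 -0.1997] [0.0481 0.0241] [-0.2142  0.9768]
light (197, 69, 38, 46) [0.7909 0.022 ] [0.1082 0.0834] [-1.      0.0033]
dark (340, 157, 22, 7) [ 0.6138 -0.258 ] [0.0456 0.0071] [-0.2391  0.971 ]
dark (337, 144, 10, 10) [ 0.6375 -0.2411] [0.0192 0.0187] [-1.      0.0054]
grey (25, 236, 44, 45) [0.4195 0.347 ] [0.086 0.069] [-0.8584  0.513 ]
grey (327, 228, 34, 23) [ 0.4541 -0.2376] [0.0663 0.0437] [0.0472 0.9989]
grey (325, 136, 46, 31) [ 0.6373 -0.2551] [0.0926 0.0557] [-0.1924  0.9813]
grey (0, 107, 86, 57) [0.6772 0.3742] [0.1635 0.0979] [-0.2768  0.9609]
```

```bash
python3 - <<'E'
from h import *
d=np.array([-.205,.979]);d/=np.linalg.norm(d)
mid=np.array([.642,-.263])
print("t0",ctrl.current_t())
best=None
for s in(1,-1):
    r=R(s*np.array([d[1],-d[0]])); q=ctrl.ik(np.r_[mid,.2],r); print(s,q,r[:,0])
    if q is not None and (best is None or abs(q[5]-ctrl.current_q()[5])<best[0]): best=(abs(q[5]-ctrl.current_q()[5]),s)
s=best[1];r=R(s*np.array([d[1],-d[0]]))
ctrl.goto(np.r_[mid+.03*d,.20],r)
p,im=cam("wrist");np.save("wp.npy",p["pose"]);cv2.imwrite("pics/w1.png",im);print(s,ctrl.current_t(),ctrl.current_tool_pos())
E
```

```text
t0 0.15
1 [-2.72049434e+01  3.46681536e+01  6.72564772e+01 -2.54444375e-14
  7.80753692e+01 -3.90316473e+01] [-0.20495225  0.97877197  0.        ]
-1 [-2.72049434e+01  3.46681536e+01  6.72564772e+01 -2.54444375e-14
  7.80753692e+01  1.40968353e+02] [ 0.20495225 -0.97877197  0.        ]
1 3.5417 [ 0.63605026 -0.23299543  0.2000409 ]
```

View pics/w1.png

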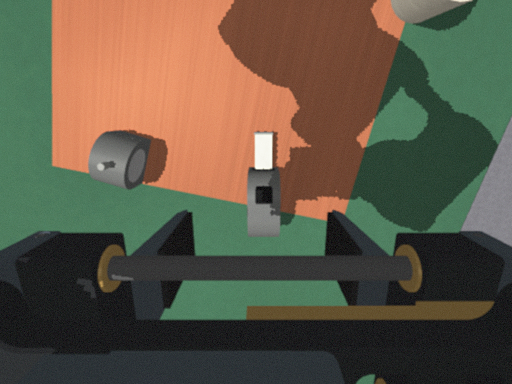

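The wrist view shows the tape almost aligned with the tool: lock at (263,194), white blade at (263,132–170), case between the open fingers.

```bash
python3 - <<'E'
from h import *
p=ctrl.camera_params("wrist");p["pose"]=np.load("wp.npy");im=cv2.imread("pics/w1.png")
hsv=cv2.cvtColor(im,cv2.COLOR_BGR2HSV)
roi=np.zeros(im.shape[:2],bool);roi[120:240,235:295]=1
for n,m,z,k in(("blade",(hsv[...,1]<90)&(hsv[...,2]>140),.018,100),("lock",hsv[...,2]<35,.075,50),("case",(hsv[...,1]<70)&(hsv[...,2]<140),.065,200)):
    for c in blobs(m&roi,k):
        ce,s,a=rect(p,c,z);print(n,cv2.boundingRect(c),np.round(ce,4),np.round(s,4),np.round(a,4))
pt,im=cam("top");hsv=cv2.cvtColor(im,cv2.COLOR_BGR2HSV)
E
```

```text
blade (255, 133, 19, 37) [ 0.6358 -0.1969] [0.0472 0.0232] [-0.22    0.9755]
lock (258, 188, 15, 16) [ 0.6451 -0.2397] [0.0182 0.016 ] [-0.219   0.9757]
case (248, 168, 34, 70) [ 0.6476 -0.2526] [0.0868 0.0406] [-0.2061  0.9785]
```

```bash
python3 - <<'E'
from h import *
d=np.array([-.215,.9766]);mid=np.array([.650,-.2625])
r=R(np.array([d[1],-d[0]]))
ctrl.move_l(np.r_[mid,.10],.2,ori=r)
print(ctrl.move_l(np.r_[mid,.021],.1,contact_N=12))
ctrl.command_gripper(0.0)
print("w",ctrl.current_grip_width()*91,ctrl.current_grasp_force(),ctrl.current_tool_pos(),ctrl.current_t())
n=np.array([-.1022,.9948]);e=np.array([.5183,.1001])+.009*n
ctrl.move_l(np.r_[mid,.061],.15)
r2=R(np.array([n[1],-n[0]]))
ctrl.move_l(np.r_[e-.16*n,.061],.2,ori=r2)
p,im=cam("wrist");np.save("wp.npy",p["pose"]);cv2.imwrite("pics/w2.png",im)
_,im=cam("scene");cv2.imwrite("pics/s2.png",im)
print(ctrl.current_t(),ctrl.current_tool_pos(),ctrl.current_grip_width()*91)
E
```

```text
False
w 39.8484662134313 30.000166873433045 [ 0.64944257 -0.26264112  0.02103257] 6.0417
7.9167 [ 0.53427579 -0.05089145  0.06094807] 40.00925953792827
```

View pics/w2.png

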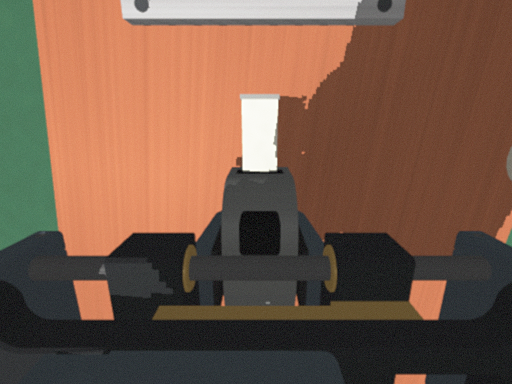

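View pics/s2.png

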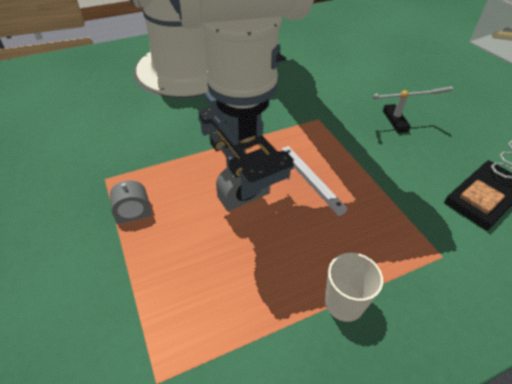

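The wrist view shows the case held square, the blade and hook tip at (240–280, 95), and the rail's near edge at row ~17–24. I'll measure both in this view.

```bash
python3 - <<'E'
from h import *
p=ctrl.camera_params("wrist");p["pose"]=np.load("wp.npy");im=cv2.imread("pics/w2.png")
g=cv2.cvtColor(im,cv2.COLOR_BGR2GRAY)
for u in(170,260,330):print(u,g[0:30,u].tolist())
print(260,g[88:102,260].tolist())
hook=cast(p,[[260,94.5]],.058)[0];print("hook outer",hook)
n=np.array([-.1022,.9948]);t=ctrl.current_tool_pos()[:2]
print("hook ahead of tcp",(hook[:2]-t)@n)
for v in(0,16,17,18):
    w=cast(p,[[170,v],[330,v]],.015);print(v,w.round(4).tolist(),((w[:,:2]-t)@n).round(4),np.degrees(np.arctan2(*(w[1]-w[0])[[1,0]])))
E
```

```text
170 [213, 216, 215, 215, 218, 219, 217, 218, 220, 220, 223, 221, 223, 221, 220, 220, 223, 218, 181, 121, 103, 108, 100, 97, 91, 122, 158, 158, 158, 159]
260 [213, 215, 214, 214, 219, 214, 214, 213, 213, 213, 213, 216, 219, 220, 218, 215, 223, 214, 182, 121, 95, 98, 102, 97, 110, 136, 155, 153, 156, 149]
330 [214, 215, 215, 210, 214, 214, 208, 206, 203, 207, 209, 214, 214, 212, 211, 215, 216, 206, 177, 115, 98, 103, 102, 94, 106, 131, 144, 156, 154, 148]
260 [156, 163, 161, 159, 158, 168, 187, 189, 189, 188, 212, 239, 250, 250]
hook outer [0.52620359 0.0401171  0.058     ]
hook ahead of tcp 0.09136027727920723
0 [[0.4572, 0.0987, 0.015], [0.5682, 0.1102, 0.015]] [0.1567 0.1568] 5.908426163461177
16 [[0.4573, 0.0889, 0.015], [0.5699, 0.1005, 0.015]] [0.1469 0.147 ] 5.904864319224114
17 [[0.4573, 0.0883, 0.015], [0.57, 0.0999, 0.015]] [0.1463 0.1464] 5.90463833235501
18 [[0.4573, 0.0876, 0.015], [0.5701, 0.0993, 0.015]] [0.1457 0.1458] 5.904411942459958
```

```bash
python3 - <<'E'
from h import *
n=np.array([-.1029,.9947]);s=np.array([.53428,-.05089])
np.save("s.npy",s)
ctrl.move_l(np.r_[s+.0857*n,.061],.12)
print(ctrl.move_l(np.r_[s+.0857*n,.022],.08,contact_N=8),ctrl.current_tool_pos(),ctrl.current_contact_force())
ctrl.sleep(.3)
p,im=cam("wrist");cv2.imwrite("pics/w3.png",im)
print(ctrl.current_t())
E
```

```text
True [0.52483116 0.03395772 0.02068065] [-0.87079682  0.34522033  3.85939214]
9.65
```

View pics/w3.png

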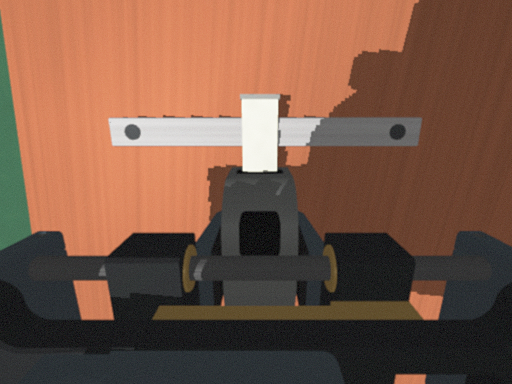

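The blade lies across the rail with the hook (row 95) past the far edge (row 117), and the case has just touched the bench. Next: draw back, set down, and look.

```bash
python3 - <<'E'
from h import *
n=np.array([-.1029,.9947]);s=np.load("s.npy")
ctrl.move_l(np.r_[ctrl.current_tool_pos()[:2],.022],.05)
f0=ctrl.current_contact_force()
ctrl.move_l(np.r_[s+.0185*n,.022],.06)
ctrl.sleep(.3)
print(f0,ctrl.current_contact_force(),ctrl.current_tool_pos())
print(ctrl.move_l(np.r_[s+.0185*n,.0205],.03,contact_N=4),ctrl.current_tool_pos())
p,im=cam("wrist");np.save("wp.npy",p["pose"]);cv2.imwrite("pics/w4.png",im)
print(ctrl.current_t())
E
```

```text
[ 0.1849911  -0.47057259 -5.50483189] [-0.33541184  1.33719542 -6.22720348] [ 0.53242335 -0.03235489  0.02202614]
False [ 0.53256133 -0.03240224  0.02067967]
11.7667
```

View pics/w4.png

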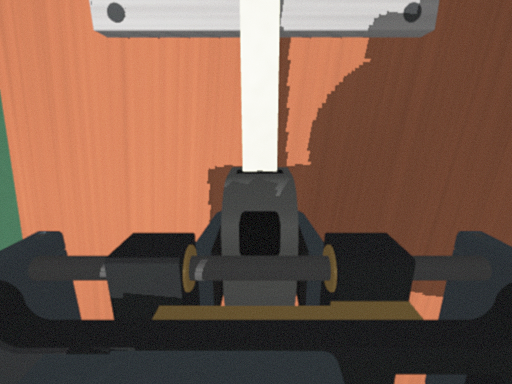

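The blade is drawn out and spans to the rail, hook still over the far edge, with about 1.8 N of pull. Next I'll release, retract, shut the fingers and press the lock.

```bash
python3 - <<'E'
from h import *
n=np.array([-.1029,.9947]);c=ctrl.current_tool_pos()[:2]
ctrl.command_gripper(0.8)
ctrl.move_l(np.r_[c,.13],.12)
ctrl.command_gripper(0.0)
l=c+.022*n
ctrl.move_l(np.r_[l,.085],.12)
hit=ctrl.move_l(np.r_[l,.0675],.02,contact_N=22)
print(hit,ctrl.current_tool_pos(),ctrl.current_contact_force())
ctrl.move_l(np.r_[l,.13],.1)
ctrl.move_l(np.r_[c-.06*n,.22],.15)
p,im=cam("wrist");np.save("wp.npy",p["pose"]);cv2.imwrite("pics/w5.png",im)
_,im=cam("top");cv2.imwrite("pics/t5.png",im)
print(ctrl.current_t())
E
```

```text
True [ 0.53067829 -0.01031806  0.06903148] [-2.31711806  1.064671   13.7550515 ]
17.825
```

View pics/w5.png

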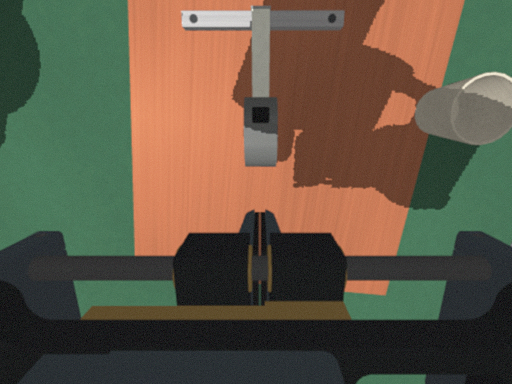

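```bash
python3 - <<'E'
from h import *
p=ctrl.camera_params("wrist");p["pose"]=np.load("wp.npy");im=cv2.imread("pics/w5.png")
n=np.array([-.1029,.9947])
g=cv2.cvtColor(im,cv2.COLOR_BGR2GRAY);print(g[2:18,261].tolist(),g[5:18,230].tolist())
L=cast(p,[[261,114.5]],.069)[0];H=cast(p,[[261,5.5]],.018)[0];E=cast(p,[[230,11]],.015)[0]
print("hook-mid",(H-L)[:2]@n+.022-.003,"hook y",(H-E)[:2]@n-.003)
print(ctrl.current_contact_force())
E
```

```text
[150, 148, 147, 131, 105, 95, 111, 139, 147, 148, 142, 141, 143, 140, 140, 143] [152, 151, 151, 151, 148, 168, 198, 210, 211, 209, 206, 198, 205]
hook-mid 0.14561076384405347 hook y 0.0017121918123509028
[-0.55280072  0.80491016  0.12388271]
```

The hook is 146 mm ahead of the case centre and within 2 mm of the rail edge. The lock is at its stop, at 69 mm, so I'm handing in.

```bash
python3 -c "
from bench import ctrl
print(ctrl.sign_off(),ctrl.current_t())"
```

```text
the job is handed in; nothing more can be done
the job is handed in; nothing more can be done
```

The job is handed in, with the verdict not shown: the tape is hooked over the rail's left-hand edge with about 100 mm of blade out (measured 146 mm hook to case centre), the lock is pressed to its stop, and the arm is clear at about 18 s of the 46 s allowed.

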